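# Lay out the breakfast board

### The arm

A 6-joint arm with a two-finger parallel gripper is mounted at the origin on a cart in front of the work surface, level with it; the furniture and walls round the work are solid. World frame = base frame: x ahead of the robot, y to its left, z up, the work surface at z = 0. Lengths are in mm, angles in degrees, forces in N, time in s.
With the tool pointing down it reaches from about 350 to 725 mm from the base axis. Payload 4.3 kg.
Tool frame: the origin (TCP) lies on the centre line of the jaws, within the pads' length; the fingertips stand 11 mm ahead of it and the grasp point (between the pads) lies 8 mm behind it; z points along the fingers, y is the line along which they close (so a half turn about z gives the same grasp; the last joint's range is limited). The gripper opens to 85 mm and grips with 20 to 120 N. Pads are 22 mm wide; open, the fingers measure 114 mm over their backs; the gripper's body (76 mm by 85 mm) begins 54 mm behind the grasp point. The pads swing forward as they close: fully open they stand 13 mm farther back than shut.
Start: joints at [61.518, 21.618, 4.641, 73.018, 0, 83.68], TCP at [216.916, 532.556, 213.829] pointing down, gripper open.
Joint ranges: [-156.06, 156.06], [-48.1, 94.91], [-58.44, 69.94], [-101.28, 121.22], [-78.64, 73.56], [-180, 180]. Speed limits (degrees/s): [147.25, 147.25, 180, 180, 180, 180].

### API

Orientations are given as a 3x3 rotation matrix whose columns are the frame's x, y, z axes.
In Python, from cell import sensors, viewer, workorder gives the robot as it stands. The module is installed in compiled form; this text tells all that it offers.
- The arm moves only by the tool play_rows, never from a script. Its argument "moves" is a list that holds one entry, the list of rows, each a list of 5 numbers: the finger opening in cm, from 0 to 8.54, then the shift along the world's x, y, z in cm, then the turn about the world's z in degrees. A call has 1 to 12 rows; each row is the pose to reach, as a shift and turn from the pose commanded when the call began; what a row does not reach only later rows make up. A row lasts 1/10 s, in which the tool goes at most 50 mm and 8.59 degrees, less where a joint would pass 70% of its speed; a pose out of reach is approached as far as the arm can. A call with a gripper value outside its range is refused whole. The fingers move at their own pace and stop on an object; "force" is the grip in N (left out, the last holds). Time passes only in rows, so rows that repeat a pose let the fingers close. It gives the time, the measured TCP pose, the force, the opening and the grip force at its end, in the units of the state.
- sensors.get_obs(): the state, without advancing time (a new reading comes with each control period).
- viewer.grab_frame(name): name is "side" or "top"; returns a dict with "pixels" (384x512x3 uint8, red, green, blue), "camera_matrix" (3x3 intrinsics, pixels), "k1" (the pictures are not rectified: a ray, as slopes to the right and down, at radius r is drawn at 1 + k1 r^2 times it, then the intrinsics apply), "eye" and "attitude" of the camera in the world. Camera axes: x right, y down, z forward; pixel columns grow to the right and rows downward; lengths in mm; the calibration is good to about 2 mm. A picture is of the moment at which its call begins. There is no depth.
- workorder.sign_off(): hands the job in; it is judged then, once.
The state is a dict: "clock": time; "q": joint angles; "dq": joint speeds; "tau": joint torques, N m; "position": TCP position; "tool_rot": TCP orientation; "contact_force": force on the tool from outside, world axes, zero at the start; "moment": the same for the moment, N m; "grip_width": finger opening in mm; "finger_force": force on a finger pad.
Only numpy, scipy, OpenCV 4.12 (cv2) and the standard library are available. Lean on these libraries where they do the work, as an engineer would, in place of code of your own. Each camera call takes 0.05 s, during which the arm holds its last target. There are 200 camera calls.

### The job

Lay out the breakfast board on the covered hob. Stand the jam jar in the middle of the round coaster with the small empty jar upright and centred on its lid, stand the tea packet upright in the middle of the square coaster with its sides parallel to the coaster's edges, and stand the spice jar on the bare wood at the middle of the board, half-way between the two coasters. Tip nothing over, and leave the onion, the pepper shaker and the flat tin where they are.

Things in the scene. Friction and masses are not known exactly. Their poses are not given: they have to be found in the camera images.
- jam_jar_center (a point): jam jar: the widest of the jars, full of pink jam, red screw lid with a flat top; round, 61 mm diameter, 75 mm high, about 0.25 kg, stands upright on the hob cover at the start. Its point lies on the upright axis, half-way up; z is the thing's own up axis.
- empty_jar_center (a point): small empty clear-glass jar with a green flat screw lid; round, 55 mm diameter, 70 mm high, about 0.25 kg, stands upright on the hob cover at the start. Its point lies on the upright axis, half-way up; z is the thing's own up axis.
- tea_packet_center (a point): upright black cardboard packet of tea, a box 45 mm (its x) by 56 mm (its y) by 102 mm high, about 0.04 kg, standing on its small end. Its point is at the box's centre, 51 mm up; take it above the middle if the gripper's palm is short of room.
- spice_jar_center (a point): slim tall spice jar with a yellow cap, 42 mm across (squarish body with rounded corners, round cap), 96 mm high, about 0.11 kg, stands upright on the hob cover at the start. Its point lies on the upright axis, 48 mm up.
- serving_board: narrow wooden serving board lying flat on the hob cover (a steel plate whose top is at z = 0.006), fixed; 320 mm long (its y) by 110 mm wide (its x), 14 mm thick. Origin at the centre of its underside. The two coasters lie on it, centred 105 mm either side of its centre along its length.
- round_coaster: round cork coaster, 86 mm diameter, 5 mm thick, fixed on one end of the serving board (which end varies); its top is 19 mm above the hob cover. Origin at the centre of its underside.
- square_coaster: square cork coaster, 86 by 86 mm, 5 mm thick, fixed on the other end of the serving board, turned a little; its top is 19 mm above the hob cover. Origin at the centre of its underside, x and y along its edges.
- onion_center (a point): red onion, 55 mm diameter, 65 mm high, at the far right corner of the hob; loose, to be left alone. Its point is half-way up its axis.
- shaker_center (a point): small glass pepper shaker with a dark cap, 37 mm diameter, 69 mm high, at the far left corner of the hob; loose, to be left alone. Its point is half-way up its axis.
- fish_tin_center (a point): flat round tin, 86 mm diameter, 40 mm high, at the near left edge of the hob; loose, to be left alone. Its point is half-way up its axis.

How it is judged:
By the outcome, as a careful person would: the job done as asked, in the order asked, and still so for the second after the job is handed in, with the robot touching nothing.
It also fails if it takes over 93 s, if anything falls off the work surface, if the arm or the gripper's body presses on something with over 40 N, if the wrist force passes 120 N, or if a joint passes its speed limit or range.

## Working session

There is one attempt and no reset: what is moved stays moved. The work goes in short steps, Python scripts to look and compute and a tool call to move; the robot and the scene stay as the last step left them, time stands still between calls to the robot, and variables do not carry over. Pictures are saved under pics/ and viewed, at most 14 in all, crops included, and the job is handed in when it is done.

Besides the shell and the picture viewer there is one more tool, called by a JSON object that holds its "op" and its "data". play_rows: Moves the arm, as the interface text tells. Its arguments: {"type":"object","properties":{"moves":{"type":"array"},"force":{"type":"number"}},"required":["moves"]}

```bash
mkdir -p pics; cat > h.py <<'E'
import numpy as np, cv2
from cell import sensors, viewer, workorder
def grab(n,fn=None):
    f=viewer.grab_frame(n)
    if fn: cv2.imwrite('pics/'+fn,f['pixels'][:,:,::-1])
    return f
def proj(f,P):
    R=np.array(f['attitude']);K=np.array(f['camera_matrix'])
    c=(np.atleast_2d(P)-np.array(f['eye']))@R
    s=c[:,:2]/c[:,2:]; s=s*(1+f['k1']*(s**2).sum(1,keepdims=True))
    return s@K[:2,:2].T+K[:2,2]
def unproj(f,uv,z):
    R=np.array(f['attitude']);K=np.array(f['camera_matrix'])
    d=(np.atleast_2d(uv)-K[:2,2])/np.array([K[0,0],K[1,1]])
    s=d.copy()
    for _ in range(30): s=d/(1+f['k1']*(s**2).sum(1,keepdims=True))
    r=np.c_[s,np.ones(len(s))]@R.T; e=np.array(f['eye'])
    return e+r*((z-e[2])/r[:,2:])
E
python3 - <<'E'
from h import *
for n in('top','side'):
    f=grab(n,n+'0.png'); print(n,f['eye'],np.round(f['attitude'],3).tolist(),f['camera_matrix'],f['k1'])
o=sensors.get_obs();print(o)
E
```

```text
top [ 390.83319372   38.12134412 1193.48456714] [[-0.003, -0.99, 0.138], [-1.0, 0.004, 0.011], [-0.011, -0.138, -0.99]] [[391.67602484   0.         253.38211207]
 [  0.         391.67602484 192.97538893]
 [  0.           0.           1.        ]] -0.06264257910965706
side [ 90.89424005 182.14363205 937.36693655] [[-0.269, -0.847, 0.458], [-0.963, 0.24, -0.123], [-0.006, -0.474, -0.88]] [[425.87347066   0.         248.6161137 ]
 [  0.         425.87347066 187.49283527]
 [  0.           0.           1.        ]] -0.02187767325145659
{'clock': 0.1, 'q': array([6.15172953e+01, 2.16577534e+01, 4.57017406e+00, 7.30172711e+01,
       6.93857883e-04, 8.36783603e+01]), 'dq': array([-0.06485802, -0.15339745,  0.17529834,  0.0251425 ,  0.12892124,
        0.02951622]), 'tau': array([ 9.93588401e-04, -4.64690351e+01,  2.70583427e+01,  1.20569303e-02,
       -1.45121862e-04,  1.91237852e-06]), 'position': array([216.61017232, 531.97603479, 212.95110487]), 'tool_rot': array([[-9.26127032e-01,  3.77210738e-01, -8.83352032e-04],
       [ 3.77211712e-01,  9.26125670e-01, -1.60271012e-03],
       [ 2.13535523e-04, -1.81752390e-03, -9.99998326e-01]]), 'contact_force': array([0.7516608 , 0.74606117, 0.12378328]), 'moment': array([ 0.01023602, -0.0018231 ,  0.01392834]), 'finger_force': 0.0, 'grip_width': 85.59429671263885}
```

View pics/top0.png

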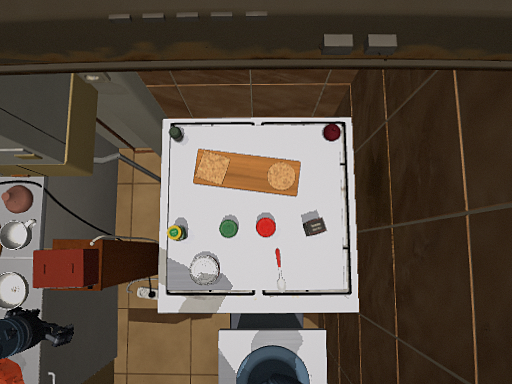

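View pics/side0.png

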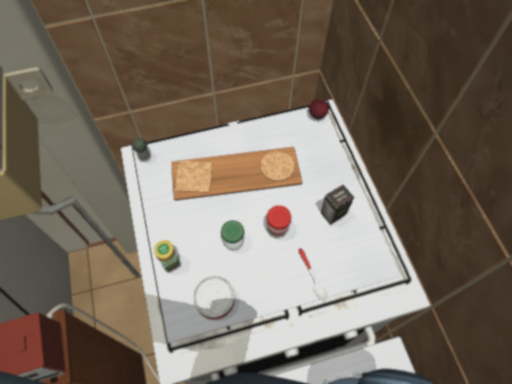

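Top view: square coaster (212,167), round coaster (281,177), green jar (229,228), red jar (266,227), tea (314,226), spice (176,232), tin (205,268), shaker (175,132), onion (332,131). Zooming for detail.

```bash
python3 - <<'E'
import cv2,numpy as np
a=cv2.imread('pics/top0.png')[115:300,155:360]; b=cv2.imread('pics/side0.png')[90:330,120:420]
a=cv2.resize(a,(400*205//205,361),interpolation=cv2.INTER_CUBIC) if 0 else cv2.resize(a,None,fx=3.2,fy=3.2,interpolation=cv2.INTER_CUBIC)
cv2.imwrite('pics/a.png',a)
cv2.imwrite('pics/b.png',cv2.resize(b,None,fx=2.5,fy=2.5,interpolation=cv2.INTER_CUBIC))
E
```

```text
(no output)
```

View pics/a.png

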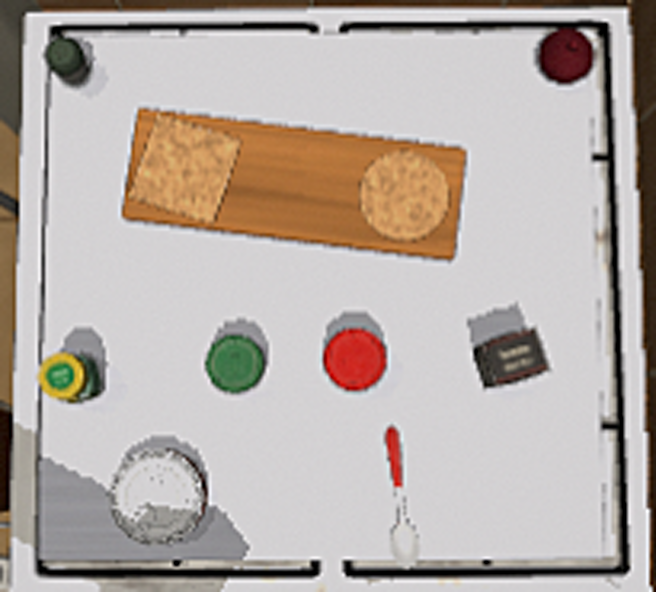

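View pics/b.png

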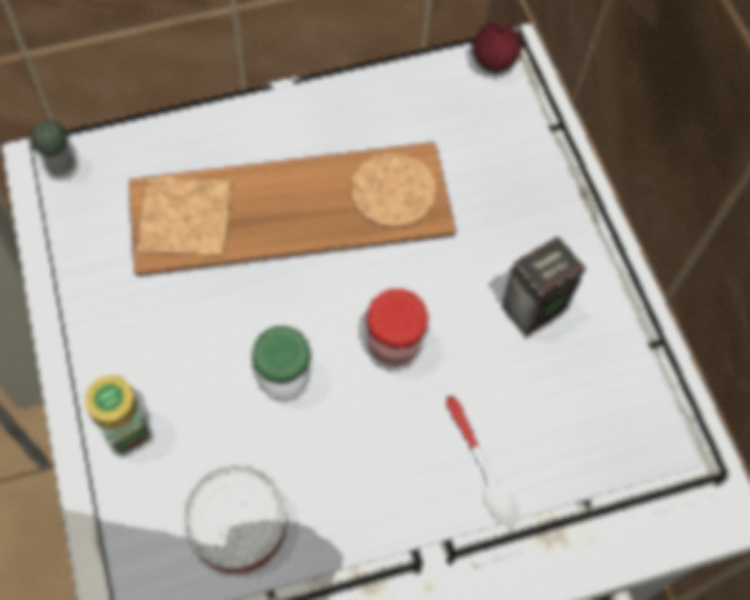

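```bash
cat > m.py <<'E'
from h import *
T=lambda p:np.array(p,float)/3.2+[155,115]-.34
S=lambda p:np.array(p,float)/2.5+[120,90]-.3
def blob(f,lo,hi,box):
    h=cv2.cvtColor(f['pixels'],cv2.COLOR_RGB2HSV); x0,y0,x1,y1=box
    m=cv2.inRange(h,lo,hi); k=np.zeros_like(m);k[y0:y1,x0:x1]=m[y0:y1,x0:x1]; return k
def lid(f,m,z):
    c=max(cv2.findContours(m,cv2.RETR_EXTERNAL,cv2.CHAIN_APPROX_NONE)[0],key=cv2.contourArea)[:,0].astype(float)
    w=unproj(f,c,z)[:,:2].astype(np.float32); (x,y),r=cv2.minEnclosingCircle(w)
    e=cv2.fitEllipse(w); return np.round([x,y,r,*e[0],*e[1]],1)
E
python3 - <<'E'
from m import *
ft=grab('top');fs=grab('side')
for nm,lo,hi,z,bt,bs in [('red',(0,150,90),(6,255,255),81,(250,205,285,245),(260,200,297,240)),
  ('green',(50,70,50),(85,255,255),76,(215,205,245,245),(215,210,250,245)),
  ('yellow',(18,110,110),(75,255,255),102,(160,215,195,250),(150,235,182,262))]:
    print(nm,lid(ft,blob(ft,lo,hi,bt),z),lid(fs,blob(fs,lo,hi,bs),z))
def quad(n,pt,ps,z):
    for f,p in((ft,T(pt)),(fs,S(ps))):
        w=unproj(f,p,z)[:,:2]; c=w.mean(0)
        e=np.roll(w,-1,0)-w; print(n,'c',c.round(1),'len',np.linalg.norm(e,axis=1).round(1),'ang',np.degrees(np.arctan2(e[:,1],e[:,0])).round(1))
quad('board',[(138,109),(466,149),(453,259),(122,216)],[(130,179),(434,144),(454,235),(136,273)],20)
quad('sq',[(160,116),(241,139),(213,222),(130,197)],[(145,176),(229,179),(224,254),(138,249)],25)
quad('tea',[(475,353),(534,329),(550,367),(491,388)],[(513,257),(560,239),(583,269),(536,287)],108)
def circ(n,pt,ps,z):
    for f,p in((ft,T(pt)),(fs,S(ps))):
        w=unproj(f,p,z)[:,:2]; print(n,((w[0]+w[1])/2).round(1),((w[2]+w[3])/2).round(1),np.linalg.norm(w[0]-w[1]).round(1),np.linalg.norm(w[2]-w[3]).round(1))
circ('round',[(360,194),(449,194),(404,150),(404,242)],[(352,189),(436,189),(394,153),(394,226)],25)
circ('tin',[(110,495),(207,495),(158,447),(158,544)],[(186,518),(287,518),(236,466),(236,568)],46)
circ('onion',[(538,55),(593,55),(566,28),(566,84)],[(473,47),(521,47),(497,24),(497,72)],38)
circ('shaker',[(48,58),(86,58),(66,38),(66,78)],[(32,137),(69,137),(50,121),(50,156)],70)
E
```

```text
red [449.5  16.4  27.1 449.4  16.6  51.3  51.7] [447.1  18.9  26.1 447.3  19.7  47.9  51.1]
green [446.  123.3  25.2 446.1 123.2  47.4  47.9] [444.5 126.2  23.6 443.4 126.5  40.   44.9]
yellow [432.6 271.8  21.3 433.6 272.4  36.9  39.1] [431.2 274.2  22.1 431.5 274.2  35.1  41.8]
board c [620.1  71.4] len [317.6 107.  316.9 105.4] ang [-97.4 172.3  82.3  -7.3]
board c [619.   74.1] len [313.  108.1 312.3 107.9] ang [-98.1 172.   81.9  -7.6]
sq c [633.7 174.3] len [81.3 84.3 82.9 83.4] ang [-106.5  162.    72.9  -19.2]
sq c [636.6 177.5] len [85.2 85.5 84.2 83.6] ang [-108.3  163.5   70.4  -15.8]
tea c [ 447.  -119.9] len [55.5 35.4 54.4 33. ] ang [ -68.3 -158.4  109.1   23.7]
tea c [ 451.2 -118.8] len [46.8 34.4 46.1 34.2] ang [ -83.2 -166.1   96.4   15.1]
round [607.8 -33.3] [606.1 -32.8] 84.3 88.5
round [607.2 -31.1] [607.4 -31.1] 84.1 85.5
tin [328.6 193.5] [328.3 193.9] 88.0 86.6
tin [324.2 197.1] [326.  197.1] 84.6 85.6
onion [ 739.6 -187.9] [ 738.7 -188.3] 52.6 55.3
onion [ 738.8 -186.9] [ 737.9 -186.6] 51.2 64.8
shaker [729.8 281.5] [729.8 282.5] 35.6 38.6
shaker [730.8 285.8] [729.4 286.6] 36.5 41.6
```

```bash
cat >> m.py <<'E'
from scipy.optimize import minimize
def boxfit(fs,ms,x0,hx,hy,z0,h,offs):
    def sil(f,p,o):
        c,s=np.cos(p[2]),np.sin(p[2]); P=[]
        for a in(-1,1):
            for b in(-1,1):
                for z in(z0,z0+h): P.append([p[0]+o[0]+c*a*hx-s*b*hy,p[1]+o[1]+s*a*hx+c*b*hy,z])
        uv=cv2.convexHull(((proj(f,P)+.5)*64).astype(np.int32)); m=np.zeros((384*4,512*4),np.uint8)
        cv2.fillConvexPoly(m,(uv//16).astype(np.int32),1); return cv2.resize(m.astype(np.float32),(512,384),interpolation=cv2.INTER_AREA)
    def cost(p): return sum(np.abs(sil(f,p,o)-m).sum() for f,m,o in zip(fs,ms,offs))
    best=min((minimize(cost,[x0[0],x0[1],a],method='Nelder-Mead',options=dict(initial_simplex=[[x0[0],x0[1],a],[x0[0]+5,x0[1],a],[x0[0],x0[1]+5,a],[x0[0],x0[1],a+.15]])) for a in np.radians(np.arange(-40,50,10))),key=lambda r:r.fun)
    return best.x[:2].round(1),np.degrees(best.x[2]).round(1),best.fun,sum(m.sum() for m in ms)
OFF=[(1.1,-1.3),(-1.1,1.3)]
E
python3 - <<'E'
from m import *
ft=grab('top');fs=grab('side');ms=[]
for f,(x0,y0,x1,y1) in((ft,(298,210,332,242)),(fs,(315,180,358,228))):
    g=f['pixels'].max(2); m=np.zeros(g.shape,np.float32); m[y0:y1,x0:x1]=g[y0:y1,x0:x1]<115; ms.append(m)
print(g[200,320:355])
for hx,hy in((22.5,28),(28,22.5)): print(boxfit([ft,fs],ms,(449,-119),hx,hy,6,102,OFF))
print([boxfit([f],[m],(449,-119),22.5,28,6,102,[(0,0)]) for f,m in zip((ft,fs),ms)])
w=unproj(fs,S([(125,452),(150,433),(110,430)]),8)[:,:2];print(w)
cv2.imwrite('pics/c.png',np.hstack([cv2.resize(np.ascontiguousarray(i[:,:,::-1]),(390,390),interpolation=cv2.INTER_CUBIC) for i in(ft['pixels'][212:252,160:200],fs['pixels'][230:280,145:195])]))
E
```

```text
[174 162 148 122  91  73  65  57  57  72  87  86  77  74  74  76  87 110
 129 127 113  99  88  88  90  92  88  85  85  76  66  75 131 190 218]
(array([ 449.1, -119.6]), np.float64(34.1), np.float64(409.375), np.float32(1013.0))
(array([ 448.7, -119.1]), np.float64(-58.0), np.float64(408.0), np.float32(1013.0))
[(array([ 450. , -120.9]), np.float64(15.6), np.float64(124.0625), np.float32(277.0)), (array([ 448.9, -119.9]), np.float64(33.9), np.float64(259.375), np.float32(736.0))]
[[418.96757886 280.59204556]
 [430.33853754 255.39708782]
 [442.96302585 289.92539686]]
```

View pics/c.png

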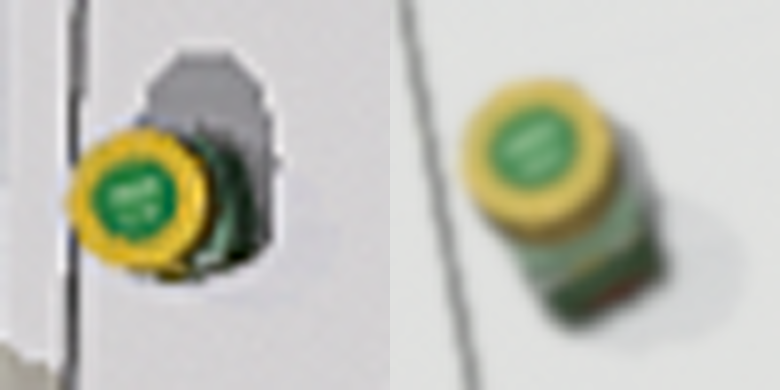

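{"op": "play_rows", "data": {"moves": [[[8.5, 4, -7, 2, 6], [8.5, 8, -14, 2, 12], [8.5, 10, -20, 2, 18], [8.5, 14, -26, 2, 22.2], [8.5, 18, -32, 0, 22.2], [8.5, 20.5, -38, -2, 22.2], [8.5, 22, -44, -4, 22.2], [8.5, 23.1, -48, -5, 22.2], [8.5, 23.1, -51.4, -6, 22.2], [8.5, 23.1, -51.4, -7, 22.2], [8.5, 23.1, -51.4, -8, 22.2]]], "force": 30}}

```text
clock: 1.4
position: [440.3, 44.6, 147.7]
tool_rot: [[-1.0, -0.0, 0.003], [-0.0, 1.0, 0.0], [-0.003, 0.0, -1.0]]
contact_force: [1.5, 0.1, -0.0]
grip_width: 85.2
finger_force: 0.0
```

The spice jar's body is a rotated square: right-hand crop shows its bottom edge from (545,300) to (660,265).

{"op": "play_rows", "data": {"moves": [[[8.5, 0, 0, 0, 0], [8.5, 0, 0, 0, 0], [8.5, 0, 0, 0, 0]]]}}

```text
clock: 1.7
position: [438.9, 47.4, 147.8]
tool_rot: [[-1.0, -0.002, 0.0], [-0.002, 1.0, 0.001], [-0.0, 0.001, -1.0]]
contact_force: [0.6, 0.3, 0.2]
grip_width: 84.9
finger_force: 0.0
```

```bash
python3 - <<'E'
from m import *
ft=cv2.imread('pics/top0.png');fs=cv2.imread('pics/side0.png')
print(ft[212:240,298:332].max(2)); print(fs[182:226:2,318:358:2].max(2))
E
```

```text
[[212 210 211 213 213 214 217 219 214 178 174 136 137 138 140 141 143 144
  138 160 221 213 211 212 211 211 211 213 212 212 211 212 210 211]
 [212 212 216 218 219 214 178 181 178 136 141 144 145 147 147 147 147 148
  143 150 191 216 212 214 211 212 211 212 210 211 210 211 211 212]
 [211 213 212 177 183 177 142 143 145 148 150 151 151 152 152 152 152 152
  151 144 162 219 213 212 211 212 210 212 212 211 212 210 212 212]
 [212 213 209 134 141 145 146 150 148 149 148 151 152 151 151 151 152 151
  150 148 167 223 217 214 214 214 211 212 211 211 212 212 212 211]
 [212 215 208 135 144 148 148 148 147 148 148 148 148 150 149 148 150 150
  151 150 156 197 226 218 199 216 213 211 209 212 211 212 210 212]
 [212 213 213 182 142 146 149 149 148 148 149 148 148 151 150 154 155 155
  158 150 113 145 182 143 165 221 214 211 211 212 211 211 212 212]
 [212 213 216 213 140 146 149 146 150 149 148 151 153 157 156 135 122 114
  118 127  94 108 107  54 123 216 217 213 212 212 212 211 212 212]
 [213 213 215 210 140 145 150 149 151 152 158 156 139 122 102  85  80  82
   85 103  91  76  70  54  91 184 220 2
[... 4019 characters left out ...]
 202 224
  224 224]
 [196 137  68  74  88 104 106  93  60  45  38  36  47  52  49 139 214 222
  224 224]
 [223 158  64  73  85  99  99  90  63  40  34  50  50  36  73 183 213 219
  224 224]
 [224 203 105  69  84  91  92  75  57  39  44  47  34  65 151 207 214 215
  221 224]
 [224 222 172  83  76  86  84  67  48  34  35  38  83 155 206 213 213 213
  213 220]
 [223 223 217 162  81  80  80  61  41  33  51 108 181 207 210 210 213 214
  217 222]
 [224 224 223 217 148  78  69  50  44  89 149 192 210 211 210 211 214 219
  221 221]
 [225 224 225 225 210 127  65  69 127 182 206 211 210 210 211 214 219 221
  222 221]
 [225 225 224 223 222 198 131 162 202 209 208 208 209 214 219 221 221 222
  222 222]]
```

{"op": "play_rows", "data": {"moves": [[[8.5, 0.5, -1.5, -2, 0], [8.5, 0.9, -2.9, -4.5, 0], [8.5, 0.9, -2.9, -7, 0], [8.5, 0.9, -2.9, -9, 0], [8.5, 0.9, -2.9, -10.3, 0], [8.5, 0.9, -2.9, -10.3, 0]]]}}

```text
clock: 2.3
position: [446.5, 19.4, 43.4]
tool_rot: [[-1.0, -0.004, -0.003], [-0.004, 1.0, 0.001], [0.003, 0.001, -1.0]]
contact_force: [-0.6, 0.1, -0.0]
grip_width: 85.2
finger_force: 0.0
```

```bash
cat > t.py <<'E'
from m import *
def fake(n):
    f=viewer.grab_frame(n); f['pixels']=cv2.imread('pics/%s0.png'%n)[:,:,::-1]; return f
def dark(f,b,t):
    x0,y0,x1,y1=b; g=f['pixels'].max(2); m=np.zeros(g.shape,np.uint8); m[y0:y1,x0:x1]=g[y0:y1,x0:x1]<t
    c=max(cv2.findContours(m,cv2.RETR_EXTERNAL,cv2.CHAIN_APPROX_NONE)[0],key=cv2.contourArea)
    m[:]=0; cv2.fillConvexPoly(m,cv2.convexHull(c),1); return m.astype(np.float32)
E
python3 - <<'E'
from t import *
ft=fake('top');fs=fake('side')
ms=[dark(ft,(300,214,332,240),128),dark(fs,(318,182,358,228),130)]
for hx,hy in((22.5,28),(28,22.5)): print(boxfit([ft,fs],ms,(449,-119),hx,hy,6,102,OFF),[boxfit([f],[m],(449,-119),hx,hy,6,102,[(0,0)]) for f,m in zip((ft,fs),ms)])
E
```

```text
(array([ 449.9, -120.1]), np.float64(27.9), np.float64(267.125), np.float32(1181.0)) [(array([ 449.5, -120.3]), np.float64(15.0), np.float64(73.375), np.float32(336.0)), (array([ 451. , -121.2]), np.float64(30.4), np.float64(176.625), np.float32(845.0))]
(array([ 451.9, -122.5]), np.float64(42.9), np.float64(325.4375), np.float32(1181.0)) [(array([ 449. , -119.8]), np.float64(-75.5), np.float64(74.6875), np.float32(336.0)), (array([ 450.8, -121.2]), np.float64(42.9), np.float64(192.5625), np.float32(845.0))]
```

{"op": "play_rows", "data": {"moves": [[[5, 0.15, 0, 0, 0], [5, 0.15, 0, 0, 0], [5, 0.15, 0, 0, 0], [5, 0.15, 0, 0, 0], [5, 0.15, 0, 0, 0], [5, 0.15, 0, 0, 0], [5, 0.15, 0, 0, 0], [5, 0.15, 0, 0, 0]]], "force": 30}}

```text
clock: 3.2
position: [450.9, 17.8, 45.7]
tool_rot: [[-1.0, -0.001, 0.003], [-0.001, 1.0, 0.001], [-0.003, 0.001, -1.0]]
contact_force: [-0.4, 1.3, 6.7]
grip_width: 55.0
finger_force: 30.9
```

```bash
python3 - <<'E'
from t import *
ft=fake('top');fs=fake('side')
def P(p,hx,hy):
    c,s=np.cos(p[2]),np.sin(p[2]); return np.array([[p[0]+c*a*hx-s*b*hy,p[1]+s*a*hx+c*b*hy,z] for z in(6,108) for a,b in((-1,-1),(1,-1),(1,1),(-1,1))])
for a in (15,22): print(a,((proj(ft,P((449.5,-120,np.radians(a)),22.5,28))+.34-[155,115])*3.2).round(),((proj(fs,P((449.5,-120,np.radians(a)),22.5,28))+.3-[120,90])*2.5).round())
# free-shape: unproject clicks
print(unproj(fs,S([(527,335),(506,291),(578,289)]),6).round(1))
E
```

```text
15 [[532. 377.]
 [519. 331.]
 [462. 347.]
 [475. 393.]
 [551. 373.]
 [536. 323.]
 [474. 340.]
 [489. 390.]] [[568. 318.]
 [540. 281.]
 [493. 308.]
 [521. 345.]
 [591. 269.]
 [560. 231.]
 [509. 259.]
 [539. 299.]]
22 [[534. 373.]
 [515. 329.]
 [461. 351.]
 [479. 396.]
 [553. 368.]
 [532. 320.]
 [473. 344.]
 [493. 393.]] [[568. 313.]
 [536. 280.]
 [493. 312.]
 [525. 347.]
 [591. 265.]
 [555. 229.]
 [509. 264.]
 [544. 300.]]
[[ 428.8 -108.4    6. ]
 [ 477.9 -105.3    6. ]
 [ 460.8 -173.4    6. ]]
```

{"op": "play_rows", "data": {"moves": [[[5, 0, 0, 1, 0], [5, 0, 0, 3, 0], [5, 0, 0, 5, 0], [5, 2, -0.7, 6, 0], [5, 5, -1.7, 6, 0], [5, 8, -2.6, 6, 0], [5, 11, -3.6, 6, 0], [5, 14, -4.5, 6, 0], [5, 15.5, -5, 6, 0], [5, 15.5, -5, 6, 0], [5, 15.5, -5, 6, 0]]], "force": 40}}

```text
clock: 4.4
position: [603.6, -32.2, 104.1]
tool_rot: [[-1.0, -0.0, -0.002], [-0.0, 1.0, 0.0], [0.002, 0.0, -1.0]]
contact_force: [-0.8, 0.1, -2.4]
grip_width: 54.8
finger_force: 43.0
```

```bash
python3 - <<'E'
from t import *
a=grab('top');b=grab('side')
o=sensors.get_obs();print(o['position'],o['grip_width'],o['contact_force'])
p=np.array(o['position']);print(proj(a,p),proj(b,p))
c=[cv2.resize(np.ascontiguousarray(i[:,:,::-1]),None,fx=3,fy=3,interpolation=cv2.INTER_CUBIC) for i in(a['pixels'][120:250,215:345],b['pixels'][100:230,210:340])]
cv2.imwrite('pics/d.png',np.hstack(c))
E
```

```text
[603.0261695  -31.92592324 104.22101303] 54.10814630283949 [ 0.36732623  0.57459299 -3.23763403]
[[282.25140617 171.83290072]] [[279.98024843 149.02640148]]
```

View pics/d.png

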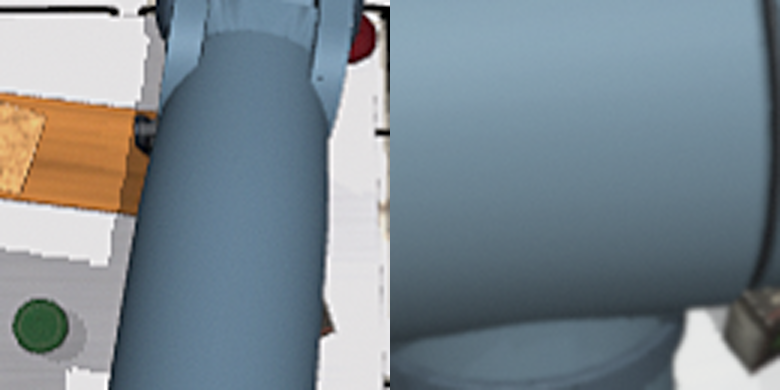

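Arm hides the jar from both cameras, but force (−3 N) and width show it is held. Lowering onto the coaster.

{"op": "play_rows", "data": {"moves": [[[5, 0.3, 0, -1, 0], [5, 0.3, 0, -2, 0], [5, 0.3, 0, -3, 0], [5, 0.3, 0, -3.4, 0], [5, 0.3, 0, -3.6, 0], [5, 0.3, 0, -3.7, 0], [5, 0.3, 0, -3.7, 0]]]}}

```text
clock: 5.2
position: [607.7, -32.4, 67.5]
tool_rot: [[-1.0, -0.001, 0.0], [-0.001, 1.0, 0.0], [-0.0, 0.0, -1.0]]
contact_force: [0.7, 0.7, -2.3]
grip_width: 54.3
finger_force: 43.0
```

{"op": "play_rows", "data": {"moves": [[[5, 0, 0, -0.1, 0], [5, 0, 0, -0.2, 0], [5, 0, 0, -0.3, 0], [5, 0, 0, -0.3, 0]]]}}

```text
clock: 5.6
position: [608.0, -32.4, 65.0]
tool_rot: [[-1.0, -0.001, 0.001], [-0.001, 1.0, -0.0], [-0.001, -0.0, -1.0]]
contact_force: [-0.4, 0.4, 1.4]
grip_width: 54.1
finger_force: 43.2
```

{"op": "play_rows", "data": {"moves": [[[8.5, -0.1, 0, -0.05, 0], [8.5, -0.1, 0, -0.05, 0], [8.5, -0.1, 0, -0.05, 0], [8.5, -0.1, 0, -0.05, 0], [8.5, -0.1, 0, 3, 0], [8.5, -0.1, 0, 7, 0], [8.5, -1, 1, 11, 0], [8.5, -5, 4, 12, 0], [8.5, -9, 8, 12, 0], [8.5, -12, 12, 12, 0], [8.5, -15, 15, 12, 0], [8.5, -16, 16, 12, 0]]]}}

```text
clock: 6.8
position: [443.8, 130.1, 184.5]
tool_rot: [[-1.0, -0.004, -0.002], [-0.004, 1.0, 0.001], [0.002, 0.001, -1.0]]
contact_force: [0.7, -0.8, -0.2]
grip_width: 84.8
finger_force: 0.0
```

{"op": "play_rows", "data": {"moves": [[[8.5, -1, 5, 0, 0], [8.5, -2, 10, 0, 0], [8.5, -4, 15, 0, 0], [8.5, -5, 18, 0, 0], [8.5, -5, 18, 0, 0]]]}}

```text
clock: 7.3
position: [396.6, 311.3, 184.4]
tool_rot: [[-1.0, -0.007, 0.0], [-0.007, 1.0, 0.002], [-0.0, 0.002, -1.0]]
contact_force: [0.0, -0.5, -0.3]
grip_width: 85.0
finger_force: 0.0
```

```bash
python3 - <<'E'
from t import *
a=grab('top');b=grab('side')
o=sensors.get_obs();print(o['position'],o['grip_width'],o['contact_force'])
for nm,f,bx in(('t',a,(255,150,310,200)),('s',b,(250,110,310,190))):
    m=blob(f,(0,150,90),(6,255,255),bx); print(nm,m.sum()/255, lid(f,m,100) if m.sum() else '')
c=[cv2.resize(np.ascontiguousarray(i[:,:,::-1]),None,fx=2.5,fy=2.5,interpolation=cv2.INTER_CUBIC) for i in(a['pixels'][130:280,180:335],b['pixels'][110:260,165:320])]
cv2.imwrite('pics/e.png',np.hstack(c))
E
```

```text
[397.74972015 307.95021008 184.29775905] 84.72636784727979 [-0.51172287 -1.60740851 -1.11499455]
t 292.0 [605.6 -33.7  27.9 605.9 -33.8  52.3  53.3]
s 334.0 [603.9 -30.8  26.7 603.5 -30.9  49.6  51.6]
```

View pics/e.png

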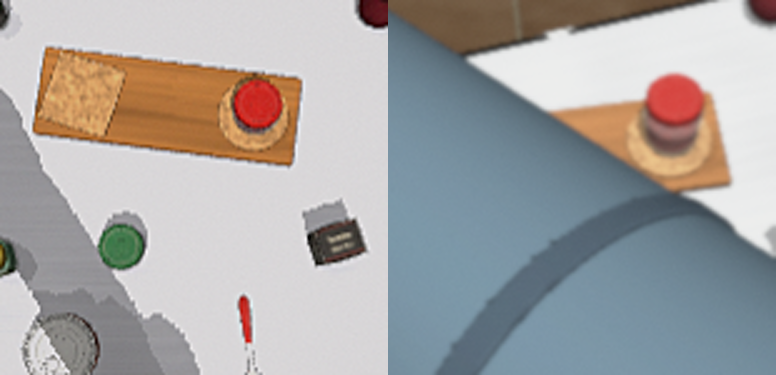

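Top crop shows the jam jar centred on the round coaster to within about 2 mm; the green jar and tea are unmoved. Next: the green jar.

{"op": "play_rows", "data": {"moves": [[[8.5, 1.5, -5, 0, 0.4], [8.5, 3, -10, 0, 0.4], [8.5, 4, -14, 0, 0.4], [8.5, 4.85, -17, -2, 0.4], [8.5, 4.85, -18.3, -5, 0.4], [8.5, 4.85, -18.3, -8, 0.4], [8.5, 4.85, -18.3, -8, 0.4], [8.5, 4.85, -18.3, -8, 0.4]]]}}

```text
clock: 8.2
position: [445.7, 123.5, 104.6]
tool_rot: [[-1.0, -0.006, -0.001], [-0.006, 1.0, -0.0], [0.001, -0.0, -1.0]]
contact_force: [0.1, 0.8, 0.4]
grip_width: 85.1
finger_force: 0.0
```

{"op": "play_rows", "data": {"moves": [[[8.5, 0, 0.1, -2, 0], [8.5, 0, 0.1, -4.5, 0], [8.5, 0, 0.1, -6.2, 0], [8.5, 0, 0.1, -6.2, 0], [4.7, 0, 0.1, -6.2, 0], [4.7, 0, 0.1, -6.2, 0], [4.7, 0, 0.1, -6.2, 0], [4.7, 0, 0.1, -6.2, 0], [4.7, 0, 0.1, -6.2, 0], [4.7, 0, 0.1, -6.2, 0], [4.7, 0, 0.1, -6.2, 0]]], "force": 30}}

```text
clock: 9.3
position: [447.8, 125.8, 44.4]
tool_rot: [[-1.0, -0.008, 0.004], [-0.008, 1.0, 0.0], [-0.004, 0.0, -1.0]]
contact_force: [-0.8, 0.0, 5.3]
grip_width: 51.0
finger_force: 30.4
```

{"op": "play_rows", "data": {"moves": [[[4.7, 0, 0, 1, 0], [4.7, 0, 0, 3, 0], [4.7, 0, 0, 6, 0], [4.7, 0, 0, 9, 0], [4.7, 0, 0, 12, 0], [4.7, 2, -2, 12.5, 0], [4.7, 5, -5, 12.5, 0], [4.7, 8, -8, 12.5, 0], [4.7, 11, -11, 12.5, 0], [4.7, 14, -13.8, 12.5, 0], [4.7, 16, -15.7, 12.5, 0], [4.7, 16, -15.7, 12.5, 0]]], "force": 35}}

```text
clock: 10.5
position: [608.5, -34.4, 167.7]
tool_rot: [[-1.0, -0.004, 0.002], [-0.004, 1.0, -0.001], [-0.002, -0.001, -1.0]]
contact_force: [0.1, -0.5, -2.5]
grip_width: 51.2
finger_force: 37.2
```

{"op": "play_rows", "data": {"moves": [[[4.7, 0, 0, 0, 0], [4.7, 0, 0, 0, 0], [4.7, 0, 0, 0, 0]]]}}

```text
clock: 10.8
position: [605.2, -30.4, 167.7]
tool_rot: [[-1.0, -0.009, -0.0], [-0.009, 1.0, 0.0], [0.0, 0.0, -1.0]]
contact_force: [-0.3, 0.3, -1.2]
grip_width: 51.0
finger_force: 37.2
```

```bash
cat >> h.py <<'E'
def pos(n=6):
    r=[]
    for _ in range(n): viewer.grab_frame('top'); r.append(sensors.get_obs()['position'])
    return np.mean(r,0).round(1),np.std(r,0).round(1)
E
python3 -c "
from h import *
print(*pos())"
```

```text
[605.6 -30.7 167.7] [0.2 0.2 0.1]
```

{"op": "play_rows", "data": {"moves": [[[4.7, 0.2, -0.1, -0.8, 0], [4.7, 0.2, -0.1, -1.8, 0], [4.7, 0.2, -0.1, -2.4, 0], [4.7, 0.2, -0.1, -2.6, 0], [4.7, 0.2, -0.1, -2.6, 0], [4.7, 0.2, -0.1, -2.6, 0], [4.7, 0.2, -0.1, -2.6, 0]]]}}

```text
clock: 11.8
position: [608.4, -32.4, 141.8]
tool_rot: [[-1.0, -0.008, 0.001], [-0.008, 1.0, -0.0], [-0.001, -0.0, -1.0]]
contact_force: [0.1, -0.1, -2.9]
grip_width: 51.2
finger_force: 37.3
```

{"op": "play_rows", "data": {"moves": [[[4.7, -0.05, 0.1, -0.1, 0], [4.7, -0.05, 0.1, -0.2, 0], [4.7, -0.05, 0.1, -0.3, 0], [4.7, -0.05, 0.1, -0.3, 0], [4.7, -0.05, 0.1, -0.3, 0]]]}}

```text
clock: 12.3
position: [607.6, -31.3, 138.7]
tool_rot: [[-1.0, -0.008, 0.0], [-0.008, 1.0, 0.0], [-0.0, 0.0, -1.0]]
contact_force: [-1.0, 0.0, 0.5]
grip_width: 50.9
finger_force: 37.5
```

{"op": "play_rows", "data": {"moves": [[[4.7, 0, 0, -0.05, 0], [4.7, 0, 0, -0.05, 0], [6.5, 0, 0, -0.05, 0], [6.5, 0, 0, -0.05, 0], [8, 0, 0, -0.05, 0], [8, 0, 0, -0.05, 0], [8, 0, 0, 2, 0], [8, 0, 0, 5, 0], [8, 0, 0, 9, 0], [8, -3, 3, 10, 0], [8, -7, 7, 10, 0], [8, -11, 11, 10, 0]]]}}

```text
clock: 13.5
position: [506.5, 70.1, 239.0]
tool_rot: [[-1.0, -0.006, 0.002], [-0.006, 1.0, 0.0], [-0.002, 0.0, -1.0]]
contact_force: [-0.5, 1.2, 0.3]
grip_width: 80.1
finger_force: 0.0
```

{"op": "play_rows", "data": {"moves": [[[8, -3, 3, 0, 0], [8, -6, 6, 0, 0], [8, -8, 10, 0, 0], [8, -9.5, 15, 0, 0], [8, -10, 19, 0, 0], [8, -10, 22, 0, 0], [8, -10, 22, 0, 0]]]}}

```text
clock: 14.2
position: [406.4, 292.6, 238.2]
tool_rot: [[-1.0, -0.013, 0.0], [-0.013, 1.0, 0.001], [-0.0, 0.001, -1.0]]
contact_force: [-0.2, -1.0, -0.1]
grip_width: 80.0
finger_force: 0.0
```

```bash
python3 - <<'E'
from t import *
a=grab('top');b=grab('side')
o=sensors.get_obs();print(o['position'],o['grip_width'],o['contact_force'])
for nm,f,bx in(('t',a,(255,130,310,200)),('s',b,(250,80,310,190))):
    m=blob(f,(50,70,50),(85,255,255),bx); print(nm,m.sum()/255, lid(f,m,170) if m.sum() else '')
c=[cv2.resize(np.ascontiguousarray(i[:,:,::-1]),None,fx=2.5,fy=2.5,interpolation=cv2.INTER_CUBIC) for i in(a['pixels'][120:270,200:355],b['pixels'][85:235,235:390])]
cv2.imwrite('pics/f.png',np.hstack(c))
E
```

```text
[406.59165486 289.53695489 238.16322244] 79.57796303724133 [-1.02041686 -0.05858689  0.26165934]
t 273.0 [605.5 -32.7  25.2 605.3 -32.6  48.2  48.7]
s 262.0 [603.3 -29.6  24.  602.5 -29.2  39.7  46.3]
```

View pics/f.png

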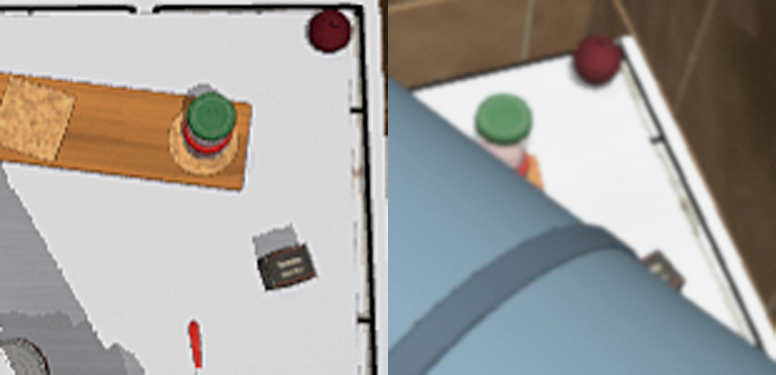

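Green jar stands centred on the jam lid (offset ~1 mm). Next: the tea packet.

{"op": "play_rows", "data": {"moves": [[[8.5, 1, -4, 0, -7.5], [8.5, 2, -8, 0, -15], [8.5, 2, -12, 0, -22.5], [8.5, 3, -16, 0, -30], [8.5, 3, -20, 0, -37.5], [8.5, 4, -24, 0, -45], [8.5, 4, -28, -1, -52.5], [8.5, 4, -32, -2, -60], [8.5, 4.3, -36, -4, -67.5], [8.5, 4.3, -39, -6, -75.2], [8.5, 4.3, -41, -7.5, -75.2], [8.5, 4.3, -41, -7.5, -75.2]]]}}

```text
clock: 15.5
position: [447.4, -123.3, 161.4]
tool_rot: [[-0.257, 0.966, -0.004], [0.966, 0.257, 0.001], [0.002, -0.003, -1.0]]
contact_force: [-0.5, 0.4, -0.0]
grip_width: 84.7
finger_force: 0.0
```

{"op": "play_rows", "data": {"moves": [[[8.5, 0, 0, 0, 0], [8.5, 0, 0, 0, 0], [8.5, 0, 0, 0, 0], [8.5, 0, 0, 0, 0]]]}}

```text
clock: 15.9
position: [450.3, -120.1, 164.1]
tool_rot: [[-0.264, 0.964, 0.001], [0.964, 0.264, -0.0], [-0.001, 0.001, -1.0]]
contact_force: [0.8, 0.6, -0.3]
grip_width: 84.9
finger_force: 0.0
```

```bash
python3 - <<'E'
from t import *
print(*pos(3)); r=np.array(sensors.get_obs()['tool_rot']);print(np.degrees(np.arctan2(r[1,1],r[0,1])))
a=grab('top');b=grab('side')
c=[cv2.resize(np.ascontiguousarray(i[:,:,::-1]),(375,375),interpolation=cv2.INTER_CUBIC) for i in(a['pixels'][190:260,280:350],b['pixels'][165:245,295:375])]
cv2.imwrite('pics/g.png',np.hstack(c))
E
```

```text
[ 450.2 -120.2  163.8] [0.1 0.  0.1]
15.294978608225565
```

View pics/g.png

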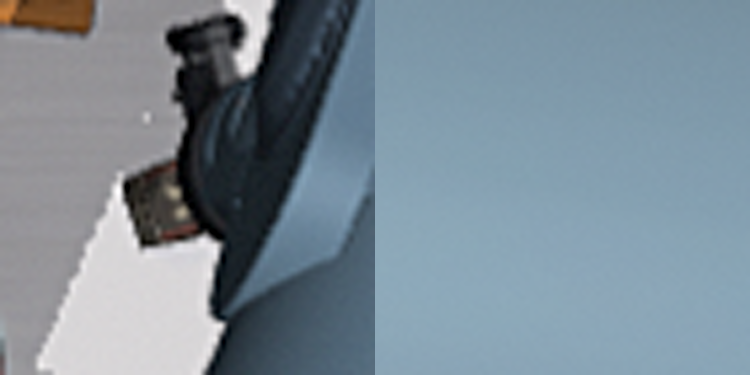

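The packet sits unmoved beneath the hand, its left edge ~17° from x, matching the fingers' 15°.

{"op": "play_rows", "data": {"moves": [[[8.5, 0, 0, -3, 0], [8.5, 0, 0, -6, 0], [8.5, 0, 0, -8.5, 0], [8.5, 0, 0, -10, 0], [8.5, 0, 0, -10, 0], [7, 0, 0, -10, 0], [5.5, 0, 0, -10, 0], [4, 0, 0, -10, 0], [3.5, 0, 0, -10, 0], [3.5, 0, 0, -10, 0], [3.5, 0, 0, -10, 0], [3.5, 0, 0, -10, 0]]], "force": 20}}

```text
clock: 17.35
position: [451.1, -121.1, 64.7]
tool_rot: [[-0.263, 0.965, 0.003], [0.965, 0.263, -0.001], [-0.002, 0.002, -1.0]]
contact_force: [0.2, 0.7, 6.3]
grip_width: 44.2
finger_force: 21.2
```

```bash
python3 - <<'E'
from t import *
print(*pos(3)); o=sensors.get_obs();r=o['tool_rot'];print(np.degrees(np.arctan2(r[1,1],r[0,1])),o['grip_width'],o['finger_force'],o['contact_force'])
E
```

```text
[ 451.1 -121.1   64.7] [0. 0. 0.]
15.242336248432093 44.4261971988049 21.221722662448883 [-0.27945084 -0.40019659  7.09070355]
```

{"op": "play_rows", "data": {"moves": [[[3.5, 0, 0, 1, 0], [3.5, 0, 0, 3, 0], [3.5, 0, 0.5, 5, -3], [3.5, 0, 3, 6, -8], [3.5, 0, 6, 6, -13], [3.5, 0, 9, 6, -18], [3.5, 0, 12, 6, -23], [3.5, 0, 15, 6, -28], [3.5, 1, 18, 6, -32.8], [3.5, 3, 21, 6, -32.8], [3.5, 6, 24, 6, -32.8], [3.5, 8, 26, 6, -32.8]]], "force": 25}}

```text
clock: 18.7
position: [531.1, 141.5, 124.0]
tool_rot: [[0.3, 0.954, 0.001], [0.954, -0.3, 0.0], [0.001, 0.001, -1.0]]
contact_force: [-0.6, -0.6, 0.0]
grip_width: 44.7
finger_force: 26.3
```

{"op": "play_rows", "data": {"moves": [[[3.5, 3, 1.2, 0, 0], [3.5, 6, 2.4, 0, 0], [3.5, 9, 3.4, 0, 0], [3.5, 10.45, 3.6, 0, 0], [3.5, 10.45, 3.6, -1, 0], [3.5, 10.45, 3.6, -1, 0], [3.5, 10.45, 3.6, -1, 0], [3.5, 10.45, 3.6, -1, 0]]]}}

```text
clock: 19.5
position: [633.2, 175.1, 113.6]
tool_rot: [[0.302, 0.953, -0.001], [0.953, -0.302, -0.0], [-0.0, -0.001, -1.0]]
contact_force: [0.3, -0.2, -0.9]
grip_width: 44.5
finger_force: 26.3
```

```bash
python3 - <<'E'
from t import *
print(*pos(3)); o=sensors.get_obs();r=o['tool_rot'];print(np.degrees(np.arctan2(r[1,1],r[0,1])),o['grip_width'],o['finger_force'],o['contact_force'])
E
```

```text
[633.8 175.2 113.9] [0.2 0.  0.1]
-17.56719891678901 44.46918680966525 26.31322592496872 [ 0.01076031 -0.2389016  -0.15319992]
```

{"op": "play_rows", "data": {"moves": [[[3.5, 0.15, 0, -1, 0], [3.5, 0.15, 0, -2, 0], [3.5, 0.15, 0, -2.5, 0], [3.5, 0.15, 0, -2.8, 0], [3.5, 0.15, 0, -2.8, 0], [3.5, 0.15, 0, -2.8, 0]]]}}

```text
clock: 20.25
position: [636.0, 175.4, 85.5]
tool_rot: [[0.302, 0.953, 0.0], [0.953, -0.302, -0.0], [0.0, 0.0, -1.0]]
contact_force: [0.3, -0.7, -0.2]
grip_width: 44.5
finger_force: 26.3
```

{"op": "play_rows", "data": {"moves": [[[3.5, 0, 0, -0.1, 0], [3.5, 0, 0, -0.2, 0], [3.5, 0, 0, -0.2, 0], [3.5, 0, 0, -0.2, 0]]]}}

```text
clock: 20.65
position: [636.2, 175.5, 83.8]
tool_rot: [[0.302, 0.953, 0.001], [0.953, -0.302, 0.0], [0.001, 0.001, -1.0]]
contact_force: [-0.7, -0.4, 2.6]
grip_width: 44.6
finger_force: 26.5
```

Contact reached; release gently, rise, and go aside.

{"op": "play_rows", "data": {"moves": [[[4.8, 0, 0, 0, 0], [5, 0, 0, 0, 0], [6, 0, 0, 0, 0], [6.5, 0, 0, 0, 0], [7, 0, 0, 0, 0], [7, 0, 0, 2, 0], [7, 0, 0, 5, 0], [7, 0, 0, 8, 0], [7, -3, 0, 9, 0], [7, -8, 0, 9, 0], [7, -13, 0, 9, 0], [7, -18, 0, 9, 0]]]}}

```text
clock: 21.85
position: [454.2, 175.3, 173.4]
tool_rot: [[0.302, 0.953, 0.001], [0.953, -0.302, 0.0], [0.001, 0.001, -1.0]]
contact_force: [-0.2, 0.7, 1.3]
grip_width: 70.0
finger_force: 0.0
```

{"op": "play_rows", "data": {"moves": [[[7, 0, -5, 0, 8], [7, 0, -10, 0, 16], [7, 0, -15, 0, 16], [7, 0, -20, 0, 16], [7, 0, -25, 0, 16], [7, 0, -25, 0, 16]]]}}

```text
clock: 22.45
position: [456.0, -79.0, 173.7]
tool_rot: [[0.033, 0.999, 0.001], [0.999, -0.033, -0.002], [-0.002, 0.001, -1.0]]
contact_force: [-0.8, 0.9, 0.3]
grip_width: 69.9
finger_force: 0.0
```

```bash
python3 - <<'E'
from t import *
print(*pos(2)); r=sensors.get_obs()['tool_rot'];print(np.degrees(np.arctan2(r[1,1],r[0,1])))
a=grab('top','top1.png');b=grab('side','side1.png')
c=[cv2.resize(np.ascontiguousarray(i[:,:,::-1]),None,fx=3.2,fy=3.2,interpolation=cv2.INTER_CUBIC) for i in(a['pixels'][125:250,165:290],b['pixels'][125:250,150:275])]
cv2.imwrite('pics/i.png',np.hstack(c))
for nm,f,bx in(('y',a,(160,215,195,250)),('y',b,(150,235,182,262))):
    print(lid(f,blob(f,(18,110,110),(75,255,255),bx),102))
E
```

```text
[456.  -77.3 173.6] [0.1 1.1 0.1]
-1.7844011019064132
[432.6 271.8  21.3 433.7 272.3  37.3  39. ]
[431.2 274.1  21.1 433.  276.6  27.6  39.2]
```

View pics/i.png

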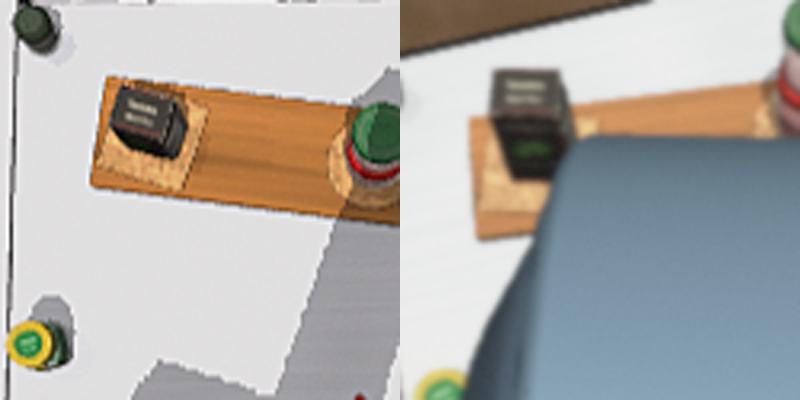

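```bash
python3 - <<'E'
from t import *
ft=viewer.grab_frame('top'); ft['pixels']=cv2.imread('pics/top1.png')[:,:,::-1]
fs=viewer.grab_frame('side'); fs['pixels']=cv2.imread('pics/side1.png')[:,:,::-1]
def P(p,hx,hy,z0=25,z1=127):
    a0=np.radians(p[2]);c,s=np.cos(a0),np.sin(a0); return np.array([[p[0]+c*a*hx-s*b*hy,p[1]+s*a*hx+c*b*hy,z] for z in(z0,z1) for a,b in((-1,-1),(1,-1),(1,1),(-1,1))])
o=[]
for f,(x0,y0),off in((ft,(165,125),(-.0,-1.3)),(fs,(150,125),(-2.,1.3))):
    im=cv2.resize(np.ascontiguousarray(f['pixels'][y0+15:y0+65,x0+20:x0+75,::-1]),None,fx=7,fy=7,interpolation=cv2.INTER_CUBIC)
    for q,col in((P((634.5+off[0],176.3+off[1],-17.6),22.5,28),(0,255,0)),(P((634.5+off[0],176.3+off[1],-17.6),43,43,25,25)[:4],(255,0,0))):
        u=((proj(f,q)-[x0+20,y0+15]+.5)*7).astype(int)
        for k in range(0,len(u),4): cv2.polylines(im,[u[k:k+4]],True,col,1)
    o.append(im)
cv2.imwrite('pics/j.png',np.hstack(o))
m=dark(ft,(195,145,225,178),100); print(m.sum(),boxfit([ft],[m],(635,176),22.5,28,25,102,[(0,-1.3)]))
E
```

```text
426.0 (array([634.3, 173.8]), np.float64(-28.5), np.float64(72.125), np.float32(426.0))
```

View pics/j.png

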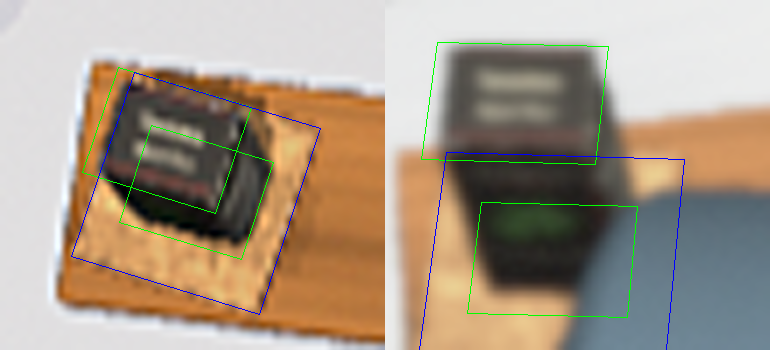

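Overlay: the packet's top face lies within ~2 mm and ~1.5° of the ideal on the square coaster. Now the spice jar.

{"op": "play_rows", "data": {"moves": [[[7, 0, 5, 0, 6], [7, 0, 10, 0, 12], [7, -1, 15, 0, 18], [7, -1, 20, 0, 24.8], [7, -2, 25, 0, 24.8], [7, -2.25, 30, 0, 24.8], [7, -2.25, 34, -1, 24.8], [7, -2.25, 35.05, -2, 24.8], [7, -2.25, 35.05, -3, 24.8], [7, -2.25, 35.05, -3, 24.8], [7, -2.25, 35.05, -3, 24.8], [7, -2.25, 35.05, -3, 24.8]]]}}

```text
clock: 23.95
position: [433.6, 274.7, 143.8]
tool_rot: [[-0.393, 0.92, 0.0], [0.92, 0.393, -0.0], [-0.0, 0.0, -1.0]]
contact_force: [-0.6, 0.5, 0.4]
grip_width: 70.2
finger_force: 0.0
```

```bash
python3 - <<'E'
from t import *
print(*pos(4)); o=sensors.get_obs();r=o['tool_rot'];print(np.degrees(np.arctan2(r[1,1],r[0,1])))
E
```

```text
[433.9 275.1 144. ] [0.  0.2 0. ]
23.164117584097397
```

{"op": "play_rows", "data": {"moves": [[[7, 0, -0.2, -2.5, 0], [7, 0, -0.2, -5, 0], [7, 0, -0.2, -7.5, 0], [7, 0, -0.2, -9.1, 0], [7, 0, -0.2, -9.1, 0], [5.5, 0, -0.2, -9.1, 0], [4.5, 0, -0.2, -9.1, 0], [3.2, 0, -0.2, -9.1, 0], [3.2, 0, -0.2, -9.1, 0], [3.2, 0, -0.2, -9.1, 0], [3.2, 0, -0.2, -9.1, 0]]], "force": 25}}

```text
clock: 25.25
position: [434.7, 274.5, 53.8]
tool_rot: [[-0.395, 0.919, 0.003], [0.919, 0.395, 0.001], [0.0, 0.003, -1.0]]
contact_force: [0.8, -0.4, 6.5]
grip_width: 40.6
finger_force: 25.2
```

```bash
python3 - <<'E'
from t import *
print(*pos(3)); o=sensors.get_obs();r=o['tool_rot'];print(np.degrees(np.arctan2(r[1,1],r[0,1])),o['grip_width'],o['finger_force'],o['contact_force'])
E
```

```text
[434.8 274.5  53.9] [0. 0. 0.]
23.23767098646315 40.850301749036056 25.242724686395377 [ 0.71973788 -0.17730332  6.30638476]
```

{"op": "play_rows", "data": {"moves": [[[3.2, 0, 0, 1, 0], [3.2, 0, 0, 3, 0], [3.2, 0, -1, 6, -3], [3.2, 0, -4, 9, -8], [3.2, 0, -7.5, 11, -13], [3.2, 0, -11, 11, -18], [3.2, 1, -14.5, 11, -23], [3.2, 3, -18, 11, -28], [3.2, 6, -20.1, 11, -31], [3.2, 9, -20.1, 11, -31], [3.2, 12, -20.1, 11, -31], [3.2, 15, -20.1, 11, -31]]], "force": 30}}

```text
clock: 26.6
position: [583.9, 72.4, 162.6]
tool_rot: [[0.136, 0.991, -0.001], [0.991, -0.136, 0.0], [-0.0, -0.001, -1.0]]
contact_force: [1.3, -0.2, -0.7]
grip_width: 40.8
finger_force: 30.1
```

{"op": "play_rows", "data": {"moves": [[[3.2, 2, 0, 0, 0], [3.2, 3.5, 0, 0, 0], [3.2, 3.7, 0, 0, 0], [3.2, 3.7, 0, -2, 0], [3.2, 3.7, 0, -3, 0], [3.2, 3.7, 0, -3, 0], [3.2, 3.7, 0, -3, 0]]]}}

```text
clock: 27.3
position: [619.4, 72.9, 132.5]
tool_rot: [[0.135, 0.991, -0.001], [0.991, -0.135, -0.0], [-0.0, -0.001, -1.0]]
contact_force: [-0.5, 0.2, -0.4]
grip_width: 40.6
finger_force: 30.2
```

```bash
python3 - <<'E'
from t import *
print(*pos(3)); o=sensors.get_obs();r=o['tool_rot'];print(np.degrees(np.arctan2(r[1,1],r[0,1])),o['grip_width'],o['finger_force'],o['contact_force'])
a=grab('top');b=grab('side')
c=[cv2.resize(np.ascontiguousarray(i[:,:,::-1]),None,fx=2.5,fy=2.5,interpolation=cv2.INTER_CUBIC) for i in(a['pixels'][110:260,170:325],b['pixels'][85:235,155:310])]
cv2.imwrite('pics/k.png',np.hstack(c))
E
```

```text
[620.4  72.9 133.3] [0.3 0.  0.1]
-7.761759948288273 40.46814641113312 30.162959190784022 [-0.45338445  0.1469028  -0.88724961]
```

View pics/k.png

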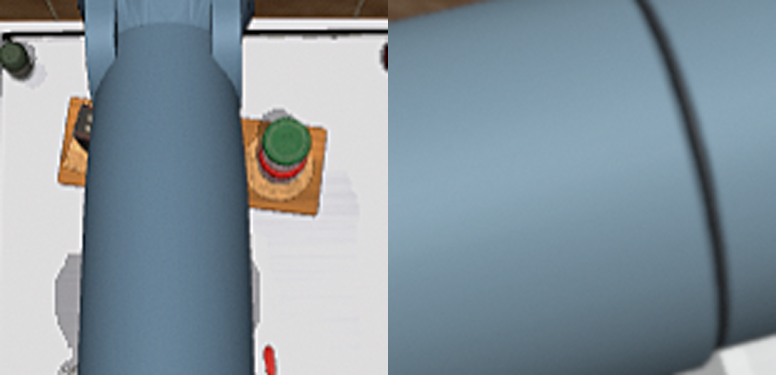

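The stack is untouched, and the arm is high above it with lateral room. Lowering.

{"op": "play_rows", "data": {"moves": [[[3.2, 0.1, 0, -1, 0], [3.2, 0.1, 0, -2, 0], [3.2, 0.1, 0, -3, 0], [3.2, 0.1, 0, -4, 0], [3.2, 0.1, 0, -5, 0], [3.2, 0.1, 0, -5.8, 0], [3.2, 0.1, 0, -6.2, 0], [3.2, 0.1, 0, -6.3, 0], [3.2, 0.1, 0, -6.3, 0], [3.2, 0.1, 0, -6.3, 0], [3.2, 0.1, 0, -6.3, 0]]]}}

```text
clock: 28.65
position: [621.8, 72.9, 70.0]
tool_rot: [[0.135, 0.991, 0.001], [0.991, -0.135, -0.0], [0.0, 0.001, -1.0]]
contact_force: [0.6, 0.5, -1.3]
grip_width: 40.5
finger_force: 30.2
```

{"op": "play_rows", "data": {"moves": [[[3.2, -0.05, 0, -0.1, 0], [3.2, -0.05, 0, -0.2, 0], [3.2, -0.05, 0, -0.2, 0], [3.2, -0.05, 0, -0.2, 0]]]}}

```text
clock: 29.05
position: [621.1, 72.8, 67.9]
tool_rot: [[0.135, 0.991, 0.001], [0.991, -0.135, -0.0], [0.0, 0.001, -1.0]]
contact_force: [-1.4, -0.5, 3.1]
grip_width: 40.6
finger_force: 30.4
```

{"op": "play_rows", "data": {"moves": [[[4.5, 0, 0, 0, 0], [5, 0, 0, 0, 0], [6, 0, 0, 0, 0], [6.5, 0, 0, 0, 0], [6.5, 0, 0, 1, 0], [6.5, 0, 0, 3, 0], [6.5, 0, 0, 6, 0], [6.5, 0, 0, 9, 0], [6.5, 0, 0, 12, 0], [6.5, -3, 0, 14, 0], [6.5, -8, 0, 14, 0], [6.5, -12, 0, 14, 0]]]}}

```text
clock: 30.25
position: [499.9, 72.9, 209.0]
tool_rot: [[0.135, 0.991, 0.003], [0.991, -0.135, 0.0], [0.0, 0.003, -1.0]]
contact_force: [-0.2, 0.7, 0.8]
grip_width: 64.8
finger_force: 0.0
```

{"op": "play_rows", "data": {"moves": [[[6.5, -4, 4, 2, 0], [6.5, -7, 8, 4, 0], [6.5, -9, 12, 4, 0], [6.5, -11, 16, 4, 0], [6.5, -13, 20, 4, 0], [6.5, -15, 24, 4, 0], [6.5, -17, 28, 4, 0], [6.5, -18, 32, 4, 0], [6.5, -20, 36, 4, 0], [6.5, -22, 40, 4, 0], [6.5, -24, 44, 4, 0], [6.5, -24, 44, 4, 0]]]}}

```text
clock: 31.45
position: [258.1, 516.9, 247.4]
tool_rot: [[0.129, 0.992, -0.001], [0.992, -0.129, 0.002], [0.002, -0.001, -1.0]]
contact_force: [0.1, -0.3, -0.4]
grip_width: 65.2
finger_force: 0.0
```

```bash
python3 - <<'E'
from t import *
a=grab('top','top2.png');b=grab('side','side2.png')
o=sensors.get_obs();print(o['position'])
Y=((18,110,110),(75,255,255));G=((50,70,50),(85,255,255))
for n,r,z,bt,bs in(('spice',Y,116,(225,140,265,190),(195,120,255,190)),('empty',G,170,(265,130,310,200),(250,80,310,190))):
    for f,bx in((a,bt),(b,bs)):
        m=blob(f,*r,bx); print(n,m.sum()/255,lid(f,m,z) if m.sum()>2000 else '')
c=[cv2.resize(np.ascontiguousarray(i[:,:,::-1]),None,fx=2,fy=2,interpolation=cv2.INTER_CUBIC) for i in(a['pixels'][115:305,155:355],b['pixels'][85:275,125:325])]
cv2.imwrite('pics/l.png',np.hstack(c))
E
```

```text
[260.23990799 513.36144101 247.66698904]
spice 164.0 [620.8  71.7  21.2 621.   71.4  38.   41.1]
spice 166.0 [615.6  74.9  23.5 615.8  74.2  36.3  44.6]
empty 271.0 [605.5 -32.7  25.2 605.5 -32.6  48.2  48.4]
empty 261.0 [603.6 -29.7  24.2 602.8 -29.4  39.5  46.7]
```

View pics/l.png

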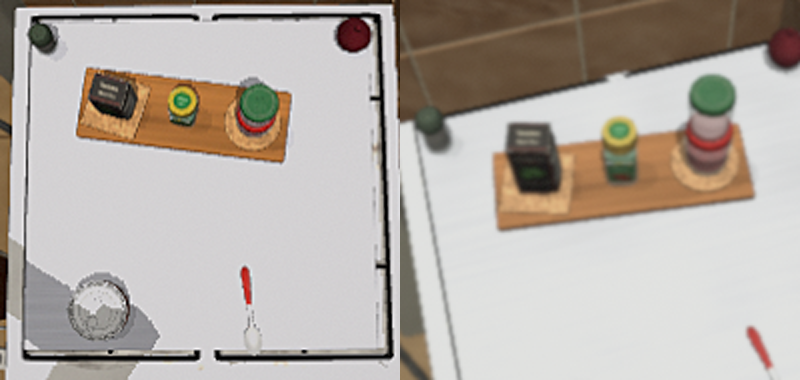

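Everything stands in place: packet, spice jar and jar stack lie along the board, and the onion, shaker and tin are unmoved.

```bash
python3 -c "
from cell import workorder
print(workorder.sign_off())"
```

```text
the job is handed in; nothing more can be done
None
```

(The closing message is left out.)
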